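# Photograph the lantern with a half-press and a full press

## Task

Roll the hexagonal plywood lantern over one face at a time, setting it down and letting go of it after the first face, until its window faces straight up and it stands released in the middle of the photo board. Only then take its picture with the remote release: press the key to its first click and hold it there for about a second so that the camera focuses, then press it fully home and let it spring back. Leave the other things on the table where they are.

Things in the scene. Friction and masses are not known exactly. Their poses are not given: they have to be found in the camera images.
- lantern_center (a point): Centre of the loose hexagonal plywood lantern, 100 to 170 g: a closed prism 64 mm long between its two flat ends (pinch it there), 60 mm across flats, 69 across corners; the centre is 30 mm above what it lies on. y axis: along the prism, through both ends; z axis: out of the one face with a window (other five faces plain).
- lantern_window (a point): Centre of the window, a 42 x 20 mm opening in one face (no grip for fingers), 30 mm from the lantern's centre. At the start the window is on the lower face that looks away from the robot, two faces (120 degrees) from the top, so the lantern must roll with its top coming towards the robot.
- board_top (a point): Centre of the top of the photo board: a fixed grey square plate 170 x 170 mm, 6 mm thick, lying on the table, its corners marked with dark dots. z axis up. A fixed camera on a stand, about 330 mm high in all, stands some 300 mm behind the board (+x) and looks down on it.
- key_top (a point): Centre of the top of the round grey key (58 mm across) of the remote release, a fixed black puck 97 mm across; z axis up. At rest it is 50 mm above the table, 20 mm above the puck. The key goes straight down 16 mm in all in two stages and springs back up when let go.
- first_stage (a joint): Travel of the key's first stage in m: 0 released, 0.008 at the first click and beyond. The force rises from 1.5 to 4 N over these first 8 mm; then the key meets a stop (the first click) and stands still until the force exceeds 9 N.
- second_stage (a joint): Further travel of the key in its second stage in m: 0 until the force exceeds 9 N, 0.008 pressed fully home, at 14 N.
- tape_measure: Bystander: tape measure 86 x 57 x 62 mm, origin under its middle.
- slot_cat: Bystander: slot-together plywood cat 40 x 92 x 86 mm, origin under its middle.
- sticker_pack: Bystander: orange and white box-shaped pack 60 x 94 x 24 mm, origin under its middle.

How it is judged:
On the way, in this order (a step that is already met when the one before it is completed fails the run):
1. the lantern lies released and still on the next face: its window one face (60 degrees) from the top (angle between lantern_center's own z axis and vertical between 0.9 and 1.2 rad and height (world z) of lantern_center below 0.042 m and contact force between the fingers and lantern below 0.1 N and linear speed of lantern below 0.03 m/s), for 0.1 s.
2. the lantern lies released and still on the board, window up (angle between lantern_center's own z axis and vertical below 0.12 rad and horizontal distance between lantern_center and board_top below 0.045 m and height (world z) of lantern_center below 0.042 m and contact force between the fingers and lantern below 0.1 N and linear speed of lantern below 0.03 m/s), for 0.2 s.
3. the key is held at its first click for half a second: first stage at least 5.5 mm down, second stage less than 3.5 mm (value of joint first_stage above 0.0055 m and value of joint second_stage below 0.0035 m), for 0.5 s.
4. the key is pressed fully home: second stage at least 6 mm down (value of joint second_stage above 0.006 m), for 0.05 s.
At the end, for the whole second after the job is handed in: The lantern lies still on the photo board with its window up (within 7 degrees), its centre within 45 mm of the board's centre, and the key is released and has sprung back (both stages within 2 mm of rest) (angle between lantern_center's own z axis and vertical below 0.12 rad and horizontal distance between lantern_center and board_top below 0.045 m and height (world z) of lantern_center below 0.042 m and linear speed of lantern below 0.03 m/s and value of joint each of first_stage, second_stage below 0.002 m); the robot touches nothing.
It fails at once if the key is pressed into its second stage while the lantern is not window up on the middle of the board (value of joint second_stage above 0.004 m and (angle between lantern_center's own z axis and vertical above 0.15 rad or horizontal distance between lantern_center and board_top above 0.055 m)).
It fails at once if the tape measure, the plywood cat or the pack is moved more than 30 mm (distance of any of tape_measure, slot_cat, sticker_pack from where it was at the start of the episode above 0.03 m).
It also fails if it takes over 64 s, if anything falls off the work surface, if the arm or the gripper's body presses on something with over 40 N, if the wrist force passes 120 N, or if a joint passes its speed limit or range.

## Robot

A 6-joint arm with a two-finger parallel gripper is mounted at the origin on the work surface; the furniture and walls round the work are solid. World frame = base frame: x ahead of the robot, y to its left, z up, the work surface at z = 0. Lengths are in m, angles in rad, forces in N, time in s.
With the tool pointing down it reaches from about 0.375 to 0.9 m from the base axis. Payload 3.1 kg.
Tool frame: the origin (TCP) lies midway between the tips of the shut fingers; the grasp point (between the pads) lies 19 mm behind it; z points along the fingers, y is the line along which they close (so a half turn about z gives the same grasp; the last joint's range is limited). The gripper opens to 87 mm and grips with 3 to 60 N. Pads are 19 mm wide; open, the fingers measure 117 mm over their backs; the gripper's body (75 mm by 190 mm) begins 51 mm behind the grasp point.
Start: joints at [0.976, 0.527, 1.433, -0, 1.181, -0.178], TCP at [0.253, 0.571, 0.223] pointing down, gripper open.
Joint ranges: [-3.08, 3.08], [-0.75, 2.2], [0.22, 2.44], [-1.43, 4.57], [0, 2.65], [-2.85, 2.85]. Speed limits (rad/s): [2.79, 2.79, 3.14, 3.14, 3.14, 3.14].

## Interface

Orientations are given as a unit quaternion [x, y, z, w].
In Python, from rig import status, imaging, order gives the robot as it stands.
- The arm moves only by the tool arm_command, never from a script. Its argument "deltas" is one flat list of numbers, 5 for each row, row after row: the opening, from -1 (shut) to 1 (fully open), so that 0 is half open, then the shift along the tool's x, y, z in m, then the turn about the tool's z in rad. In form: [gripper, tx, ty, tz, roll, gripper, tx, ty, tz, roll, ...]. A call has 1 to 12 rows; each row shifts and turns the commanded pose from where the row before left it, along the tool's axes as they then stand; what a row does not reach is not made up. A row lasts 1/8 s, in which the tool goes at most 62.5 mm and 10.7 degrees, less where a joint would pass 70% of its speed; a pose out of reach is approached as far as the arm can. A call with a gripper value outside its range is refused whole. The fingers move at their own pace and stop on an object; "newtons" is the grip in N (left out, the last holds). Time passes only in rows, so rows that do not move let the fingers close. It gives the time, the measured TCP pose, the force, the opening and the grip force at its end, in the units of the state.
- status.get_obs(): the state, without advancing time (a new reading comes with each control period).
- imaging.camera(name): name is "scene" or "top" or "wrist"; returns (picture, depth): 400x640x3 uint8, red, green, blue; 400x640 float32, m along the optical axis (not along the pixel's ray), 0 where there is no reading.
- imaging.camera_params(name): a dict with "intrinsics" (3x3 intrinsics, pixels), "k1" (the pictures are not rectified: a ray, as slopes to the right and down, at radius r is drawn at 1 + k1 r^2 times it, then the intrinsics apply), "camera_from_world" (4x4, takes a point from world to camera coordinates). Camera axes: x right, y up, looking along -z (the intrinsics and any distortion apply to the point x, -y, -z); pixel columns grow to the right and rows downward; lengths in m; the calibration is good to about 2 mm. A picture is of the moment at which its call begins: read the wrist's pose just before it. camera_params takes no time and is no camera call; for the wrist camera it gives the pose at the moment of the call.
- order.hand_in(): hands the job in; it is judged then, once.
The state is a dict: "time": time; "q": joint angles; "joint_velocities": joint speeds; "joint_torque": joint torques, N m; "position": TCP position; "tool_rot": TCP orientation; "ft_force": force on the tool from outside, world axes, zero at the start; "moment": the same for the moment, N m; "grip_width": finger opening in m; "grip_force": force on a finger pad.
Only numpy, scipy, OpenCV 4.12 (cv2) and the standard library are available. Lean on these libraries where they do the work, as an engineer would, in place of code of your own. Each camera call takes 0.05 s, during which the arm holds its last target. There are 200 camera calls.

## Working session

There is one attempt and no reset: what is moved stays moved. The work goes in short steps, Python scripts to look and compute and a tool call to move; the robot and the scene stay as the last step left them, time stands still between calls to the robot, and variables do not carry over. Pictures are saved under pics/ and viewed, at most 10 in all, crops included, and the job is handed in when it is done.

Besides the shell and the picture viewer there is one more tool, called as a command line: name --argument value ..., lists and objects as JSON in quotes. arm_command: Moves the arm, as the interface text tells. Its arguments: {"type":"object","properties":{"deltas":{"type":"array"},"newtons":{"type":"number"}},"required":["deltas"]}

```bash
ls; mkdir -p pics; cat > h.py <<'E'
import numpy as np, cv2
from rig import status, imaging, order
def px2w(cam,uv,z=None,depth=None,par=None):
    p=par or imaging.camera_params(cam);K=np.array(p["intrinsics"]);T=np.linalg.inv(np.array(p["camera_from_world"]))
    s=(np.array(uv,float)-K[:2,2])/[K[0,0],K[1,1]];u=s.copy()
    for _ in range(20): u=s/(1+p["k1"]*(u@u))
    d=np.array([u[0],-u[1],-1.]);o=T[:3,3];r=T[:3,:3]@d
    return o+r*(depth if z is None else (z-o[2])/r[2])
def w2px(p,P):
    c=np.array(p["camera_from_world"])@np.append(P,1);u=np.array([c[0],-c[1]])/-c[2];u=u*(1+p["k1"]*(u@u))
    K=np.array(p["intrinsics"]);return K[:2,:2].diagonal()*u+K[:2,2]
E
python3 - <<'E'
from h import *
o=status.get_obs();print({k:np.round(v,3) for k,v in o.items()})
for c in("scene","top"):
    im,d=imaging.camera(c);cv2.imwrite(f"pics/{c}0.png",im[:,:,::-1]);np.save(f"pics/{c}0.npy",d)
    p=imaging.camera_params(c);print(c,np.linalg.inv(p["camera_from_world"])[:3].round(2).tolist())
E
```

```text
pics
{'time': np.float64(0.0), 'q': array([ 0.976,  0.528,  1.434, -0.   ,  1.181, -0.178]), 'joint_velocities': array([-0.002, -0.001, -0.001, -0.003,  0.001, -0.001]), 'joint_torque': array([ 1.0000e-03, -4.4004e+01, -1.7659e+01,  6.3000e-02,  5.8000e-02,
       -0.0000e+00]), 'position': array([0.253, 0.571, 0.222]), 'tool_rot': array([ 0.207,  0.978, -0.001, -0.   ]), 'ft_force': array([ 1.125, -0.462, -0.249]), 'moment': array([0.055, 0.036, 0.004]), 'grip_force': np.float64(0.0), 'grip_width': np.float64(0.087)}
scene [[0.73, 0.49, -0.47, 0.09], [-0.68, 0.51, -0.53, -0.52], [-0.02, 0.71, 0.71, 0.82]]
top [[0.0, 1.0, -0.09, 0.51], [-1.0, 0.0, 0.04, 0.07], [0.04, 0.09, 1.0, 1.05]]
```

View pics/scene0.png

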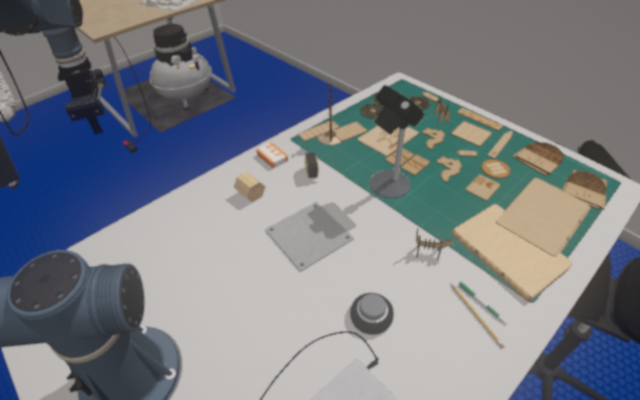

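View pics/top0.png

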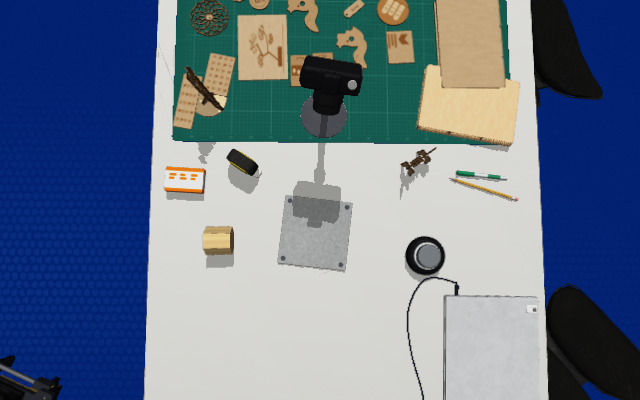

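The top view shows the lantern at (218,240), the board with corner dots at (289,200), (347,207), (283,258) and (341,265), and the key at (428,256). The pack is at (185,180), the tape at (243,162) and the cat at (418,160).

```bash
python3 - <<'E'
from h import *
im=cv2.imread("pics/top0.png");d=np.load("pics/top0.npy")
for n,uv,z in [("dot",(289,200),.006),("dot",(347,207),.006),("dot",(283,258),.006),("dot",(341,265),.006),("key",(428.5,256),.05),("lan",(218,240),.06),("tape",(243,162),.06),("pack",(185,180),.024),("cat",(418,160),.05)]:
    print(n,px2w("top",uv,z=z).round(3))
# lantern: points from depth
P=[]
for v in range(215,265):
    for u in range(190,245):
        if d[v,u]>0:
            w=px2w("top",(u,v),depth=d[v,u])
            if .01<w[2]<.1:P.append(w)
P=np.array(P);np.save("pics/lan.npy",P);print(len(P),P.min(0),P.max(0),np.percentile(P[:,2],[5,50,95]))
t=P[P[:,2]>.05];print(cv2.minAreaRect(P[:,:2].astype(np.float32)),cv2.minAreaRect(t[:,:2].astype(np.float32)))
k=[px2w("top",(u,v),depth=d[v,u]) for v in range(235,276) for u in range(405,450) if d[v,u]>0];k=np.array(k);k=k[k[:,2]>.043];print("key",k.mean(0),(k.max(0)+k.min(0))/2,np.ptp(k,axis=0))
a=np.hstack([cv2.resize(im[205:275,185:255],(400,400),interpolation=cv2.INTER_CUBIC),cv2.resize(im[220:290,392:462],(400,400),interpolation=cv2.INTER_CUBIC)])
cv2.imwrite("pics/crop.png",a)
E
```

```text
dot [0.602 0.093 0.006]
dot [ 0.585 -0.053  0.006]
dot [0.458 0.107 0.006]
dot [ 0.441 -0.037  0.006]
key [ 0.465 -0.244  0.05 ]
lan [0.503 0.257 0.06 ]
tape [0.688 0.202 0.06 ]
pack [0.649 0.348 0.024]
cat [ 0.698 -0.223  0.05 ]
839 [0.46912866 0.22854995 0.0104364 ] [0.53651388 0.29418041 0.06615102] [0.03093461 0.05696582 0.06232998]
((0.5024484992027283, 0.26123544573783875), (0.06755328178405762, 0.06479645520448685), 0.9889835119247437) ((0.5013921856880188, 0.26089802384376526), (0.048576340079307556, 0.06378543376922607), 2.943613052368164)Traceback (most recent call last):
  File "<stdin>", line 14, in <module>
  File "h.py", line 4, in px2w
    p=par or imaging.camera_params(cam);K=np.array(p["intrinsics"]);T=np.linalg.inv(np.array(p["camera_from_world"]))
             ~~~~~~~~~~~~~~~~~~~~~^^^^^
ValueError: time passes only in moves, steps and waits
```

```bash
cat >> h.py <<'E'
from scipy.spatial.transform import Rotation as Ro
def delta(target,o=None,yaw=None):
    """tool-axes shift after turning so that tool y points along world angle yaw(deg); prints roll first"""
    o=o or status.get_obs();R=Ro.from_quat(o["tool_rot"]);roll=0
    if yaw is not None:
        y=R.as_matrix()[:,1];a=np.arctan2(y[1],y[0]);roll=-(np.radians(yaw)-a+np.pi/2)%np.pi-np.pi/2
        roll=(-(np.radians(yaw)-a)+np.pi/2)%np.pi-np.pi/2
        R=R*Ro.from_euler('z',roll)
    print("pos",np.round(o["position"],4),"roll",round(roll,3),"shift",R.inv().apply(np.array(target)-o["position"]).round(4))
E
python3 - <<'E'
from h import *
im=cv2.imread("pics/top0.png");d=np.load("pics/top0.npy");p=imaging.camera_params("top")
k=np.array([px2w("top",(u,v),depth=d[v,u],par=p) for v in range(235,276) for u in range(405,450) if d[v,u]>0]);k=k[k[:,2]>.043];print("key",k.mean(0),(k.max(0)+k.min(0))/2,np.ptp(k,axis=0))
P=np.load("pics/lan.npy");t=P[P[:,2]>.056];print(t[:,2].mean(),cv2.minAreaRect(t[:,:2].astype(np.float32)))
a=np.hstack([cv2.resize(im[205:275,185:255],(400,400),interpolation=cv2.INTER_CUBIC),cv2.resize(im[220:290,392:462],(400,400),interpolation=cv2.INTER_CUBIC)])
cv2.imwrite("pics/crop.png",a)
E
```

```text
key [ 0.46424705 -0.24553866  0.04935129] [ 0.46326579 -0.24634743  0.04914014] [0.05535909 0.05568789 0.01111405]
0.059776615420526535 ((0.5016844272613525, 0.26104214787483215), (0.03983253985643387, 0.06335955113172531), 0.13423773646354675)
```

View pics/crop.png

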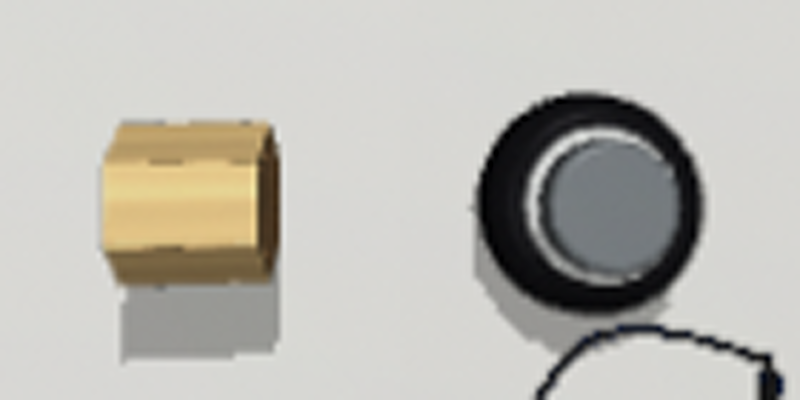

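The crop shows the lantern's top face spanning x 104 to 257 and y 161 to 249, almost square to the image. The key top is centred at about (612,206).

```bash
python3 - <<'E'
from h import *
p=imaging.camera_params("top")
f=lambda x,y,u0,v0,z:px2w("top",(u0+(x+.5)/5.714-.5,v0+(y+.5)/5.714-.5),z=z,par=p)
for c in [(104,160),(257,162),(104,249),(257,248)]: print(f(*c,185,205,.06).round(4))
print("key",f(612-400,206,392,220,.05))
delta([.535,.261,.12],yaw=90)
E
```

```text
[0.5201 0.293  0.06  ]
[0.5194 0.2305 0.06  ]
[0.4838 0.2921 0.06  ]
[0.4843 0.2298 0.06  ]
key [ 0.46547205 -0.24432934  0.05      ]
pos [0.2526 0.571  0.2217] roll -0.417 shift [-0.2825 -0.3098  0.1019]
```

arm_command --deltas '[1, 0, 0, 0, -0.139, 1, 0, 0, 0, -0.139, 1, 0, 0, 0, -0.139, 1, -0.0353, -0.0387, 0, 0, 1, -0.0353, -0.0387, 0, 0, 1, -0.0353, -0.0387, 0, 0, 1, -0.0353, -0.0387, 0, 0, 1, -0.0353, -0.0387, 0, 0, 1, -0.0353, -0.0387, 0, 0, 1, -0.0353, -0.0387, 0.03, 0, 1, -0.0353, -0.0389, 0.04, 0, 1, 0, 0, 0, 0]' --newtons 3

```text
time: 1.6
position: [0.5338, 0.2603, 0.1512]
tool_rot: [0.002, 1.0, -0.001, -0.003]
ft_force: [-0.3, 0.8, -0.1]
grip_width: 0.0876
grip_force: 0.0
```

```bash
python3 - <<'E'
from h import *
delta([.535,.261,.015],yaw=90)
im,d=imaging.camera("wrist");cv2.imwrite("pics/w1.png",im[:,:,::-1]);np.save("pics/w1.npy",d)
E
```

```text
pos [0.5338 0.2603 0.1512] roll -0.005 shift [-0.002   0.001   0.1362]
```

View pics/w1.png

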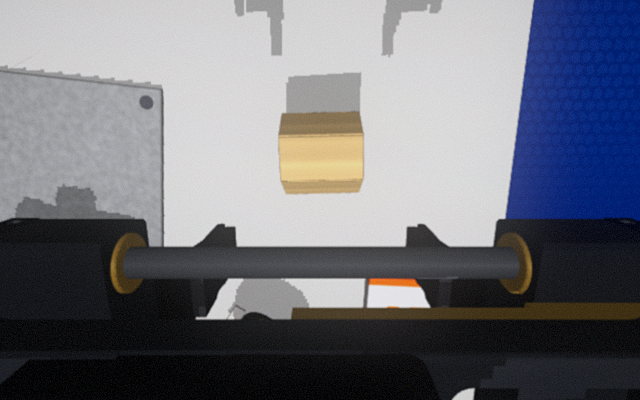

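The wrist view shows the lantern at columns 279 to 364, centred between the finger tips at about 222 and 420, so it is aligned in y. Next I descend and pinch the far corner.

arm_command --deltas '[1, -0.001, 0, 0.045, 0, 1, 0, 0.001, 0.045, 0, 1, 0, 0, 0.036, 0, 1, 0, 0, 0.01, 0, 1, 0, 0, 0, 0, -0.3, 0, 0, 0, 0, -0.3, 0, 0, 0, 0, -0.3, 0, 0, 0, 0]' --newtons 3

```text
time: 2.65
position: [0.5353, 0.2649, 0.0197]
tool_rot: [-0.0, 1.0, 0.0, 0.001]
ft_force: [0.5, -0.7, 0.8]
grip_width: 0.0649
grip_force: 0.3
```

arm_command --deltas '[-0.3, 0, 0, 0, 0, -0.3, 0, 0, 0, 0, -0.3, 0, 0, 0, 0]'

```text
time: 3.02
position: [0.5354, 0.2648, 0.0192]
tool_rot: [-0.0, 1.0, 0.0, 0.001]
ft_force: [0.8, -0.5, 4.1]
grip_width: 0.0643
grip_force: 3.0
```

arm_command --deltas '[-0.3, 0.0035, 0, -0.0042, 0, -0.3, 0.0038, 0, -0.004, 0, -0.3, 0.0042, 0, -0.0036, 0, -0.3, 0.0045, 0, -0.0032, 0, -0.3, 0.0048, 0, -0.0028, 0, -0.3, 0.0049, 0, -0.0025, 0, -0.3, 0.0052, 0, -0.0019, 0, -0.3, 0.0053, 0, -0.0015, 0, -0.3, 0.0055, 0, -0.001, 0, -0.3, 0.0055, 0, -0.0006, 0, -0.3, 0.0055, 0, 0, 0, -0.3, 0.0055, 0, 0.0003, 0]'

```text
time: 4.53
position: [0.4773, 0.2653, 0.044]
tool_rot: [-0.0, 1.0, 0.001, 0.001]
ft_force: [2.6, 0.0, 3.3]
grip_width: 0.0638
grip_force: 3.0
```

```bash
python3 - <<'E'
from h import *
im,d=imaging.camera("scene");im2,d=imaging.camera("wrist")
a=cv2.resize(im[140:240,180:330],(600,400),interpolation=cv2.INTER_CUBIC);b=cv2.resize(im2,(320,200))
c=np.zeros((600,600,3),np.uint8);c[:400]=a;c[400:,:320]=b
cv2.imwrite("pics/s2.png",c[:,:,::-1]);o=status.get_obs();print(o["position"],o["ft_force"])
E
```

```text
[0.47630029 0.26522121 0.04389711] [0.25626445 0.67779465 3.52893589]
```

View pics/s2.png

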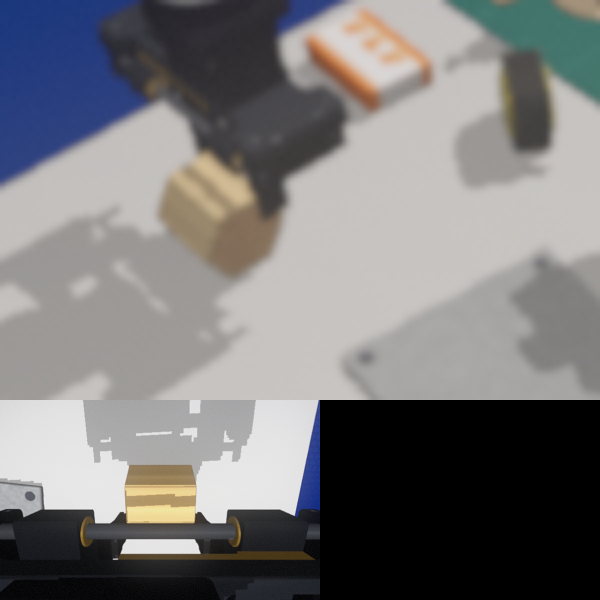

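The scene crop shows the lantern held at about (220,215), tilted, but the angle is hard to read by eye. I'll get it from the wrist depth.

```bash
cat >> h.py <<'E'
def prof(cam="wrist",box=(.38,.62,.235,.285),zmin=.0):
    p=imaging.camera_params(cam);im,d=imaging.camera(cam)
    v,u=np.mgrid[0:400:2,0:640:2];v=v.ravel();u=u.ravel();z=d[v,u];k=z>0;u,v,z=u[k],v[k],z[k]
    W=np.array([px2w(cam,(a,b),depth=c,par=p) for a,b,c in zip(u,v,z)])
    m=(W[:,0]>box[0])&(W[:,0]<box[1])&(W[:,1]>box[2])&(W[:,1]<box[3])&(W[:,2]<.12)&(W[:,2]>zmin)
    return W[m]
def show(W):
    for x in np.arange(.38,.62,.005):
        s=W[abs(W[:,0]-x)<.0025]
        if len(s): print(round(x,3),np.round(np.median(s[:,2])*1000,1),len(s))
E
python3 - <<'E'
from h import *
show(prof())
E
```

```text
0.38 1.3 121
0.385 1.2 170
0.39 1.2 207
0.395 1.1 169
0.4 1.2 189
0.405 1.2 159
0.41 1.2 201
0.415 1.2 161
0.42 34.4 321
0.425 43.8 308
0.43 52.1 329
0.435 59.7 388
0.44 61.2 285
0.445 61.2 328
0.45 61.1 285
0.455 61.3 288
0.46 61.2 286
0.465 61.2 283
0.47 60.5 174
0.52 1.3 89
0.525 1.0 123
0.53 1.3 108
0.535 1.2 114
0.54 1.1 58
```

arm_command --deltas '[0.6, 0, 0, 0, 0, 1, 0, 0, 0, 0, 1, 0, 0, 0, 0, 1, 0, 0, -0.03, 0, 1, -0.03, 0, -0.03, 0, 1, -0.03, 0, -0.03, 0, 1, 0, 0, 0, 0]'

```text
time: 5.55
position: [0.5406, 0.2653, 0.1362]
tool_rot: [0.0, 1.0, 0.001, 0.004]
ft_force: [-1.0, 0.3, 0.3]
grip_width: 0.0867
grip_force: 0.0
```

```bash
python3 - <<'E'
from h import *
W=prof();show(W[W[:,2]>.02])
im,d=imaging.camera("scene");im2,d=imaging.camera("top")
a=cv2.resize(im[140:240,180:330],(600,400),interpolation=cv2.INTER_CUBIC);b=cv2.resize(im2[225:275,190:240],(200,200))
c=np.zeros((600,600,3),np.uint8);c[:400]=a;c[400:,:200]=b
cv2.imwrite("pics/s3.png",c[:,:,::-1]);delta([.467+.033,.261,.015])
w=W[(W[:,2]>.056)];print(cv2.minAreaRect(w[:,:2].astype(np.float32)))
w=prof(box=(.4,.55,.2,.32),zmin=.056);print(cv2.minAreaRect(w[:,:2].astype(np.float32)))
E
```

```text
0.42 35.9 37
0.425 42.5 105
0.43 52.3 111
0.435 60.1 114
0.44 61.2 152
0.445 61.2 151
0.45 61.2 149
0.455 61.1 149
0.46 61.0 148
0.465 61.2 148
0.47 60.2 145
0.475 22.8 58
0.48 35.7 132
0.485 35.6 66
pos [0.5339 0.2643 0.1322] roll 0 shift [ 0.0334 -0.0032  0.1174]
((0.4521697163581848, 0.2599671483039856), (0.0400402694940567, 0.04986037686467171), 0.017894387245178223)
((0.45242899656295776, 0.26442253589630127), (0.06394533067941666, 0.04024539887905121), 89.98665618896484)
```

View pics/s3.png

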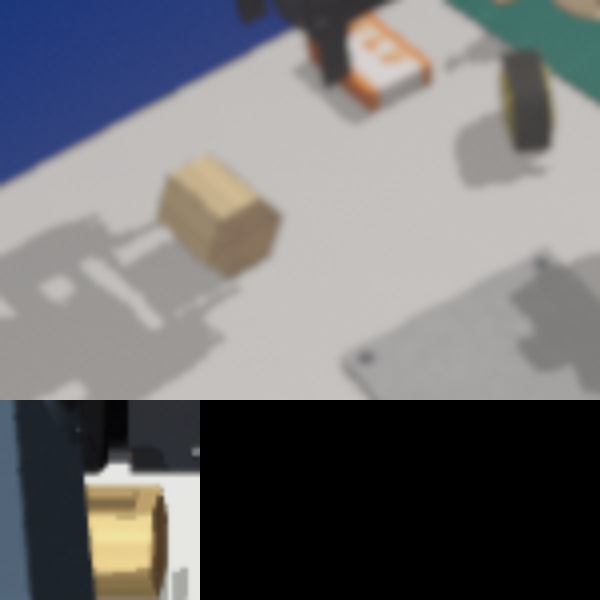

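The lantern now lies flat, with its top at 60 mm. It's centred at (0.4525, 0.2644), with the window showing as a dark slot in the upper far face. Next is the second roll, done the same way.

arm_command --deltas '[1, 0.024, 0, 0.02, 0, 1, 0.0244, 0, 0.03, 0, 1, 0, 0, 0.03, 0, 1, 0, 0, 0.02, 0, 1, 0, 0, 0.013, 0, 1, 0, 0, 0, 0, 0.1, 0, 0, 0, 0, -0.3, 0, 0, 0, 0, -0.3, 0, 0, 0, 0, -0.3, 0, 0, 0, 0, -0.3, 0, 0, 0, 0, -0.3, 0, 0, 0, 0]' --newtons 3

```text
time: 7.25
position: [0.4886, 0.2649, 0.0211]
tool_rot: [-0.0, 1.0, 0.0, 0.001]
ft_force: [0.4, -0.6, 2.7]
grip_width: 0.064
grip_force: 3.0
```

arm_command --deltas '[-0.3, 0.003, 0, -0.0041, 0, -0.3, 0.0032, 0, -0.0039, 0, -0.3, 0.0036, 0, -0.0035, 0, -0.3, 0.004, 0, -0.0033, 0, -0.3, 0.0043, 0, -0.0029, 0, -0.3, 0.0045, 0, -0.0026, 0, -0.3, 0.0048, 0, -0.0021, 0, -0.3, 0.0049, 0, -0.0018, 0, -0.3, 0.005, 0, -0.0012, 0, -0.3, 0.0051, 0, -0.0008, 0, -0.3, 0.005, 0, -0.0002, 0, -0.3, 0.0047, 0, 0, 0]'

```text
time: 8.75
position: [0.4361, 0.265, 0.0472]
tool_rot: [-0.0, 1.0, 0.0, 0.001]
ft_force: [0.5, -0.9, 1.0]
grip_width: 0.0639
grip_force: 3.0
```

```bash
python3 - <<'E'
from h import *
W=prof(box=(.35,.62,.235,.295),zmin=.01);show(W)
E
```

```text
0.38 34.5 117
0.385 40.8 360
0.39 50.0 424
0.395 58.3 410
0.4 61.1 390
0.405 61.0 159
0.41 61.2 106
0.415 61.2 112
0.42 61.3 106
0.425 60.9 348
0.43 60.6 363
0.435 16.6 221
```

arm_command --deltas '[0.6, 0, 0, 0, 0, 1, 0, 0, 0, 0, 1, 0, 0, 0, 0, 1, 0.011, 0, 0.012, 0, 1, 0.0115, 0, 0.012, 0, 1, 0, 0, 0.009, 0, 1, 0, 0, 0, 0, 1, 0, 0, 0, 0]'

```text
time: 9.8
position: [0.4143, 0.265, 0.0142]
tool_rot: [0.0, 1.0, 0.0, 0.001]
ft_force: [0.1, 0.2, -0.3]
grip_width: 0.0872
grip_force: 0.0
```

```bash
python3 - <<'E'
from h import *
W=prof(box=(.35,.62,.20,.33),zmin=.057);w=W[W[:,2]<.065];print(cv2.minAreaRect(w[:,:2].astype(np.float32)))
im,d=imaging.camera("wrist");cv2.imwrite("pics/w4.png",im[:,:,::-1]);print(status.get_obs()["position"])
E
```

```text
((0.4096372723579407, 0.2642458975315094), (0.03425700217485428, 0.09733826667070389), 0.31026723980903625)
[0.41416002 0.26495182 0.01441334]
```

View pics/w4.png

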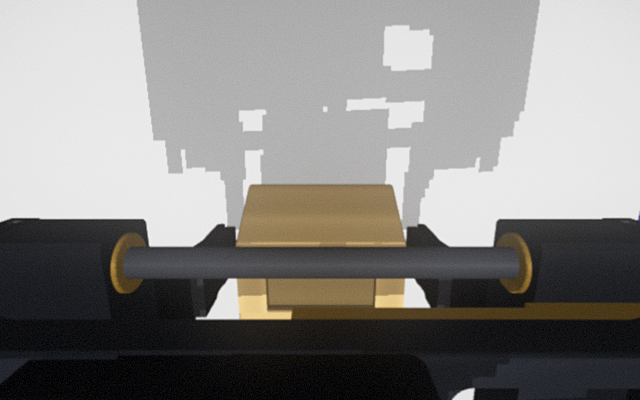

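The window is on top, at columns 267 to 375, and the pads straddle the lantern's middle. I'll grip it firmly and carry it to the board.

arm_command --deltas '[-0.3, 0, 0, 0, 0, -0.3, 0, 0, 0, 0, -0.3, 0, 0, 0, 0, -0.3, 0, 0, 0, 0, -0.3, 0, 0, 0, 0, -0.3, 0, 0, -0.02, 0, -0.3, 0, 0, -0.03, 0, -0.3, -0.02, -0.04, 0, 0, -0.3, -0.022, -0.0488, 0, 0, -0.3, -0.022, -0.0488, 0, 0, -0.3, -0.022, -0.05, 0, 0, -0.3, -0.022, -0.05, 0, 0]' --newtons 20

```text
time: 11.4
position: [0.5217, 0.0256, 0.0638]
tool_rot: [-0.0, 1.0, 0.0, -0.0]
ft_force: [1.1, 0.0, -1.5]
grip_width: 0.064
grip_force: 20.0
```

```bash
python3 - <<'E'
from h import *
W=prof(box=(.46,.58,0.005,.05),zmin=.02);show(W)
delta([.522,.0275,.021])
E
```

```text
0.485 80.5 28
0.49 86.4 443
0.495 95.4 492
0.5 104.1 570
0.505 109.2 188
0.515 111.0 3
0.52 110.4 39
0.525 110.5 42
0.53 110.5 10
0.54 66.3 108
0.545 71.9 380
0.55 77.2 126
pos [0.5274 0.0192 0.0643] roll 0 shift [0.0057 0.0084 0.0432]
```

Still level. Setting it down.

arm_command --deltas '[-0.3, 0.0055, 0.008, 0.015, 0, -0.3, 0, 0, 0.015, 0, -0.3, 0, 0, 0.008, 0, -0.3, 0, 0, 0.004, 0, -0.3, 0, 0, 0, 0]'

```text
time: 12.08
position: [0.5159, 0.0355, 0.0219]
tool_rot: [-0.0, 1.0, -0.0, -0.0]
ft_force: [-0.7, 0.2, -0.5]
grip_width: 0.0636
grip_force: 20.0
```

```bash
python3 - <<'E'
from h import *
o=status.get_obs();print(o["position"],o["ft_force"])
show(prof(box=(.46,.58,0.005,.05),zmin=.02))
E
```

```text
[0.51592985 0.0354671  0.02185552] [-0.67937876  0.21516066 -0.48632539]
0.48 40.8 157
0.485 109.3 1562
0.49 58.5 929
0.495 63.4 597
0.5 67.4 91
0.51 69.0 20
0.515 68.7 68
0.52 68.7 73
0.525 68.0 11
0.535 24.9 150
0.54 31.0 373
0.545 35.9 54
```

arm_command --deltas '[-0.3, 0, 0, 0.002, 0, -0.3, 0, 0, 0, 0, -0.3, 0, 0, 0, 0, 0.6, 0, 0, 0, 0, 1, 0, 0, 0, 0, 1, 0, 0, 0, 0, 1, 0, 0, -0.01, 0, 1, 0, 0, -0.03, 0, 1, 0, 0, -0.06, 0, 1, 0, 0, -0.03, 0, 1, 0, 0, 0, 0, 1, 0, 0, 0, 0]'

```text
time: 13.62
position: [0.5152, 0.0353, 0.1498]
tool_rot: [-0.0, 1.0, 0.0, -0.0]
ft_force: [0.1, 0.1, -0.1]
grip_width: 0.0867
grip_force: 0.0
```

```bash
python3 - <<'E'
from h import *
show(prof(box=(.46,.58,0.005,.06),zmin=.01));W=prof(box=(.43,.6,-.03,.1),zmin=.062);w=W[W[:,2]<.072];print(cv2.minAreaRect(w[:,:2].astype(np.float32)))
im,d=imaging.camera("scene");cv2.imwrite("pics/s5.png",cv2.resize(im[160:280,240:420],(720,480),interpolation=cv2.INTER_CUBIC)[:,:,::-1])
delta([.465,-.245,.10])
E
```

```text
0.48 38.2 33
0.485 44.4 138
0.49 53.3 139
0.495 61.4 145
0.5 66.8 142
0.505 66.8 84
0.51 67.2 31
0.515 67.0 30
0.52 12.7 86
0.525 66.0 149
0.53 66.3 204
0.535 22.7 143
0.54 56.5 35
0.545 48.7 33
0.55 40.4 33
((0.5144525766372681, 0.03435678407549858), (0.06403080374002457, 0.03897560015320778), 89.93366241455078)
pos [0.5148 0.0353 0.1488] roll 0 shift [ 0.0497 -0.2804  0.0488]
```

View pics/s5.png

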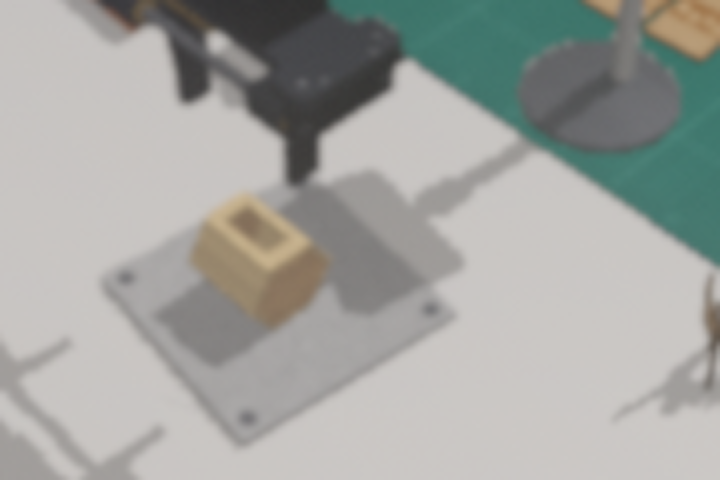

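The lantern stands released and window-up at (260,230), about 10 mm off the board's centre. Now the key.

arm_command --deltas '[-1, 0.008, -0.045, 0, 0, -1, 0.008, -0.047, 0, 0, -1, 0.008, -0.047, 0, 0, -1, 0.008, -0.047, 0, 0, -1, 0.009, -0.047, 0, 0, -1, 0.009, -0.0475, 0, 0, -1, 0, 0, 0.04, 0, -1, 0, 0, 0.04, 0, -1, 0, 0, 0, 0, -1, 0, 0, 0, 0, -1, 0, 0, 0, 0]'

```text
time: 15.15
position: [0.4669, -0.2458, 0.0714]
tool_rot: [-0.0, 1.0, -0.001, 0.001]
ft_force: [-0.5, 0.9, 0.3]
grip_width: 0.0007
grip_force: 0.0
```

```bash
python3 - <<'E'
from h import *
delta([.465,-.245,.0425]);o=status.get_obs();print(o["ft_force"],o["grip_width"])
E
```

```text
pos [ 0.4669 -0.2458  0.0714] roll 0 shift [0.002  0.0009 0.0289]
[-0.53060763  0.85543035  0.29173409] 0.0006527819892095157
```

arm_command --deltas '[-1, 0, 0, 0.012, 0, -1, 0, 0, 0.007, 0, -1, 0, 0, 0.002, 0, -1, 0, 0, 0.002, 0, -1, 0, 0, 0.002, 0, -1, 0, 0, 0, 0, -1, 0, 0, 0, 0]'

```text
time: 16.02
position: [0.4659, -0.2452, 0.0452]
tool_rot: [-0.0, 1.0, 0.0, -0.0]
ft_force: [0.1, 1.2, 1.8]
grip_width: 0.0006
grip_force: 1.3
```

arm_command --deltas '[-1, 0, 0, 0.001, 0, -1, 0, 0, 0.001, 0, -1, 0, 0, 0, 0, -1, 0, 0, 0, 0]'

```text
time: 16.52
position: [0.4659, -0.2452, 0.0431]
tool_rot: [-0.0, 1.0, 0.0, -0.0]
ft_force: [0.1, 1.7, 3.7]
grip_width: 0.0006
grip_force: 1.6
```

arm_command --deltas '[-1, 0, 0, 0.001, 0, -1, 0, 0, 0.0005, 0, -1, 0, 0, 0, 0, -1, 0, 0, 0, 0]'

```text
time: 17.02
position: [0.4659, -0.2452, 0.0421]
tool_rot: [-0.0, 1.0, -0.0, 0.0]
ft_force: [-1.2, 2.0, 8.3]
grip_width: 0.0009
grip_force: 4.0
```

At the first click (force on the plateau). Hold, then check before pressing home.

arm_command --deltas '[-1, 0, 0, -0.0003, 0, -1, 0, 0, 0, 0, -1, 0, 0, 0, 0, -1, 0, 0, 0, 0, -1, 0, 0, 0, 0, -1, 0, 0, 0, 0, -1, 0, 0, 0, 0, -1, 0, 0, 0, 0, -1, 0, 0, 0, 0]'

```text
time: 18.15
position: [0.4659, -0.2452, 0.0424]
tool_rot: [-0.0, 1.0, 0.0, 0.0]
ft_force: [-0.9, 2.3, 6.8]
grip_width: 0.0001
grip_force: 3.7
```

arm_command --deltas '[-1, 0, 0, 0.003, 0, -1, 0, 0, 0.003, 0, -1, 0, 0, 0.002, 0, -1, 0, 0, 0.0015, 0, -1, 0, 0, 0, 0, -1, 0, 0, 0, 0]'

```text
time: 18.9
position: [0.4661, -0.2453, 0.0342]
tool_rot: [-0.0, 1.0, -0.0, 0.0]
ft_force: [-2.5, 3.2, 18.4]
grip_width: 0.0003
grip_force: 8.8
```

Fully home: z is 0.034 and the force is 18 N, above the 14 N end stop. Release and retreat.

arm_command --deltas '[-1, 0, 0, 0, 0, -1, 0, 0, -0.01, 0, -1, 0, 0, -0.03, 0, -1, 0, 0, -0.05, 0, -1, 0, 0, -0.05, 0, -1, 0, 0, 0, 0, -1, 0, 0, 0, 0, -1, 0, 0, 0, 0]'

```text
time: 19.9
position: [0.465, -0.2447, 0.1708]
tool_rot: [-0.0, 1.0, 0.001, -0.001]
ft_force: [-0.7, -0.4, -0.1]
grip_width: 0.0003
grip_force: 0.0
```

```bash
python3 - <<'E'
from h import *
w=prof("top",box=(.43,.6,-.03,.1),zmin=.058);w=w[w[:,2]<.072];print(cv2.minAreaRect(w[:,:2].astype(np.float32)))
print(status.get_obs()["position"]);print(order.hand_in())
E
```

```text
((0.5148960947990417, 0.03669218346476555), (0.042415957897901535, 0.056910935789346695), 0.12169107794761658)
[ 0.4651314  -0.2447319   0.17080185]
the job is handed in; nothing more can be done
None
```

The job is handed in at about 20 s of the 64 s allowed: the lantern stands released, window up, about 10 mm from the board's centre, and the key was held at its first click for over a second, pressed fully home and let go; no verdict came back.

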